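# Snap the cartridge fuse into its clips and slide it home on the fuse-in-place switch

### The arm

A 6-joint arm with a two-finger parallel gripper is mounted at the origin on a cart in front of the work surface, level with it; the furniture and walls round the work are solid. World frame = base frame: x ahead of the robot, y to its left, z up, the work surface at z = 0. Lengths are in m, angles in degrees, forces in N, time in s.
With the tool pointing down it reaches from about 0.375 to 0.975 m from the base axis. Payload 3.8 kg.
Tool frame: the origin (TCP) lies at the very end of the fingers, on their centre line; the grasp point (between the pads) lies 19 mm behind it; z points along the fingers, y is the line along which they close (so a half turn about z gives the same grasp; the last joint's range is limited). The gripper opens to 88 mm and grips with 3 to 60 N. Pads are 18 mm wide; open, the fingers measure 123 mm over their backs; the gripper's body (75 mm by 187 mm) begins 45 mm behind the grasp point.
Start: joints at [-68.692, 15.12, 91.902, -0, 72.978, -2.114], TCP at [0.268, -0.619, 0.218] pointing down, gripper open.
Joint ranges: [-150.88, 150.88], [-54.13, 125.18], [17.81, 147.31], [-75.09, 255.09], [0, 152.58], [-146.25, 146.25]. Speed limits (degrees/s): [147.25, 147.25, 180, 180, 180, 180].

### API

Orientations are given as a 3x3 rotation matrix whose columns are the frame's x, y, z axes.
In Python, from rig import bot, vision, ticket gives the robot as it stands.
- The arm moves only by the shell command python3 -m handwheel 'ROWS' [OPENING] [FORCE]. ROWS is text: rows parted by semicolons, each of 6 numbers parted by spaces: the shift along the tool's x, y, z in cm, then the turn, a rotation vector about the tool's x, y, z in rad. In form: x y z wx wy wz; .... A call has 1 to 8 rows; each row is the pose to reach, as a shift and turn from the pose commanded when the call began, along the tool's axes at that moment; what a row does not reach only later rows make up. A row lasts 1/8 s, in which the tool goes at most 62.5 mm and 10.7 degrees, less where a joint would pass 70% of its speed; a pose out of reach is approached as far as the arm can. A call with a gripper value outside its range is refused whole. OPENING is the finger opening in cm, from 0 to 8.81, set as the call begins (- or left out, the last holds). The fingers move at their own pace and stop on an object; FORCE is the grip in N (left out, the last holds). Time passes only in rows, so rows that repeat a pose let the fingers close. It gives the time, the measured TCP pose, the force, the opening and the grip force at its end, in the units of the state.
- bot.read_state(): the state, without advancing time (a new reading comes with each control period).
- vision.read_camera(name): name is "side" or "top"; returns a dict with "pixels" (420x560x3 uint8, blue, green, red), "fx", "fy", "cx", "cy" (pixels), "dist_coeffs" ([k1, k2, p1, p2, k3] as OpenCV has them; the pictures are not rectified), "pose" (4x4, takes a point from camera to world coordinates). Camera axes: x right, y down, z forward; pixel columns grow to the right and rows downward; lengths in m; the calibration is good to about 2 mm. A picture is of the moment at which its call begins. There is no depth.
- ticket.sign_off(): hands the job in; it is judged then, once.
The state is a dict: "t": time; "qpos": joint angles; "joint_vel": joint speeds; "joint_torque": joint torques, N m; "tcp_pos": TCP position; "tcp_rot": TCP orientation; "contact_force": force on the tool from outside, world axes, zero at the start; "torque": the same for the moment, N m; "opening": finger opening in m; "finger_force": force on a finger pad.
Only numpy, scipy, OpenCV 4.12 (cv2) and the standard library are available. Lean on these libraries where they do the work, as an engineer would, in place of code of your own. Each camera call takes 0.05 s, during which the arm holds its last target. There are 200 camera calls.

### The job

Fit the loose white cartridge fuse into the open fuse base: snap it sideways down into both spring clips, then slide it lengthwise in the clips until its end has pushed the plunger of the fuse-in-place switch right in. Push only as hard as the clips need and stop as soon as you feel the plunger reach its end, since a hard shove breaks the switch or the ceramic; leave the other things on the bench where they are.

Things in the scene. Friction and masses are not known exactly. Their poses are not given: they have to be found in the camera images.
- fuse: Loose cartridge fuse, a cylinder lying on the desk: white ceramic body 20 mm in diameter, at each end a bright metal ferrule 22 mm in diameter, 34 mm long; 127 mm overall, about 90 g, both ends alike. Origin at its centre on its axis (11 mm above the desk when lying); its x axis runs along its length. Grip it round the white middle.
- fuse_base: Fuse base, fixed to the desk: black plate 200 x 60 x 12 mm, two white pillars each with a brass C-shaped spring clip open upward, a grey switch at one end. Origin on the desk midway between the clips; x along the plate to the switch, y across, z up. Clips at x = -46.5 and +46.5 mm, each 12 mm long in x. Under a seated fuse 30 mm is free between the pillars for fingertips.
- switch: Fuse-in-place switch, grey housing 26 x 22 x 44 mm at base x = +94 mm; origin under its centre on the plate, axes as the base's. A 7 mm steel plunger points along -x on the seated fuse's axis: 4 mm travel to a hard stop, spring 1.5 N at touch, 3.5 N at the stop; over 12 N breaks it. Its bush was screwed in or out: the free tip stands 25 to 38 mm before the origin, shown by no reading, only felt.
- solder_reel: Bystander: reel of solder, 55 mm in diameter, 36 mm tall. Origin under its centre.
- battery: Bystander: 9 V block battery standing upright, 18 x 27 x 49 mm. Origin under its centre.
- caliper: Bystander: caliper lying flat, 59 x 200 x 13 mm. Origin under its centre.
- seat (a point): Centre between the two clips on the axis of a seated fuse, 43 mm above the desk. The ferrules are longer than the clips: the fuse's centre may sit 10 mm either way along the base's x from here, and slides there against 5 to 13 N of friction in all. Press the fuse in about 9 mm back from here (base -x), to be clear of the plunger.
- clip_switch (a point): Middle of the clip nearer the switch, on the axis of a seated fuse, 43 mm above the desk. Lips: tips 57 mm above the desk, 28 mm apart, narrowing to an 18 mm throat 49.5 mm high. The fuse meets the lips with its axis about 56 mm up, needs 4 to 9 N down per clip to pass (most at 46 to 51 mm), then snaps down onto the clip floor, axis 43 mm up.
- clip_plain (a point): The same point of the other clip, farther from the switch; an identical clip.

How it is judged (in metres and radians):
At the end, for the whole second after the job is handed in: The fuse rests in both clips: axis 40 to 45.5 mm above the desk, within 3 mm sideways and 0.04 rad of the clips' line, centre within 11 mm of their middle lengthwise; its end holds the plunger in with more than 2.6 N (2.2 of its 4 mm) (z of fuse in the frame of fuse_base between 0.04 and 0.0455 m and y of fuse in the frame of fuse_base between -0.003 and 0.003 m and x of fuse in the frame of fuse_base between -0.011 and 0.011 m and angle between the x axis of fuse and the x axis of fuse_base, either way round below 0.04 rad and contact force between fuse and switch above 2.6 N and linear speed of fuse below 0.01 m/s); the robot touches nothing.
It fails at once if the fuse pushes on the switch with more than 12 N (contact force between fuse and switch above 12 N).
It fails at once if the robot itself touches the switch with more than 3 N (contact force between any of the arm, the fingers and switch above 3 N).
It fails at once if a bystander (solder reel, battery, caliper) is moved more than 30 mm (distance of any of solder_reel, battery, caliper from where it was at the start of the episode above 0.03 m).
It fails at once if the fuse is forced down so hard that its contact forces on the clips and their floors add up to more than 55 N (about 22 N of them is the clips' own grip) (contact force between fuse and fuse_base above 55 N).
It also fails if it takes over 67 s, if anything falls off the work surface, if the arm or the gripper's body presses on something with over 40 N, if the wrist force passes 120 N, or if a joint passes its speed limit or range.

## Working session

There is one attempt and no reset: what is moved stays moved. The work goes in short steps, Python scripts to look and compute and a shell command to move; the robot and the scene stay as the last step left them, time stands still between calls to the robot, and variables do not carry over. Pictures are saved under pics/ and viewed, at most 10 in all, crops included, and the job is handed in when it is done.

```bash
mkdir -p pics; ls
python3 - <<'E'
from rig import bot, vision
import cv2
s=bot.read_state(); print(s)
for n in("side","top"):
    c=vision.read_camera(n); cv2.imwrite(f"pics/{n}0.png",c["pixels"]); print(n,c["fx"],c["fy"],c["cx"],c["cy"],c["dist_coeffs"],c["pose"])
E
```

```text
pics
{'t': 0.0, 'qpos': array([-6.86924684e+01,  1.51682186e+01,  9.19784466e+01, -8.09450127e-04,
        7.29795409e+01, -2.11296469e+00]), 'joint_vel': array([-0.0076737 ,  0.01112475, -0.02883339,  0.04146864, -0.1097188 ,
       -0.0035615 ]), 'joint_torque': array([-8.01500664e-04, -5.02116430e+01, -3.56878316e+01,  7.28245731e-02,
        2.95770296e-02, -1.71624856e-04]), 'tcp_pos': array([ 0.26803176, -0.61868792,  0.21632559]), 'tcp_rot': array([[ 9.17610874e-01,  3.97479085e-01, -8.12991988e-04],
       [ 3.97479911e-01, -9.17608593e-01,  2.04723097e-03],
       [ 6.77230575e-05, -2.20170938e-03, -9.99997574e-01]]), 'contact_force': array([-0.14395101, -0.54706821, -0.29354674]), 'torque': array([-0.06798312,  0.05961638,  0.03435681]), 'finger_force': 0.0, 'opening': 0.0879987894616906}
side 434.6996781340974 434.6996781340974 289.66431957484303 211.00961575136307 [-0.01263681  0.          0.          0.          0.        ] [[-0.46504278 -0.62110588  0.63084284 -0.27334073]
 [-0.88527532  0.33010782 -0.32759187  0.36812628]
 [-0.00477692 -0.71081384 -0.70336397  0.97421531]
 [ 0.          0.          0.          1.        ]]
top 496.4489710432459 496.4489710432459 278.99037759448737 212.18518550133126 [0.03053825 0.         0.         0.         0.        ] [[-0.02572865 -0.99159919  0.12676386  0.3826352 ]
 [-0.99957999  0.02382692 -0.01649593 -0.03699191]
 [ 0.01333695 -0.12713503 -0.99179575  1.3206432 ]
 [ 0.          0.          0.          1.        ]]
```

View pics/top0.png

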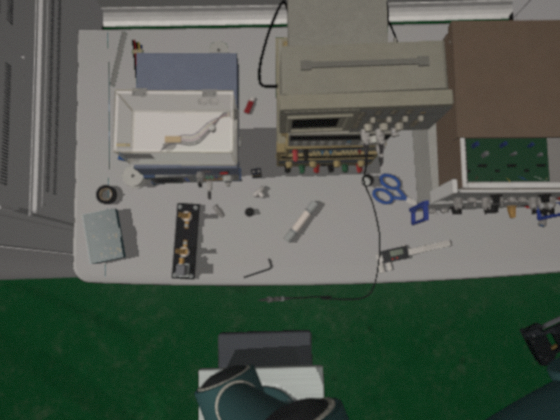

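View pics/side0.png

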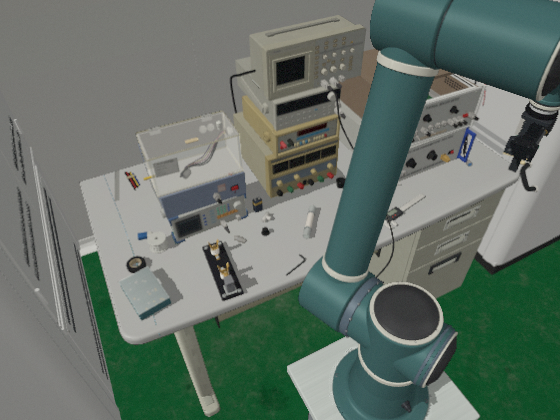

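The top view shows the fuse at about (302,220), the base at (186,240) with clips at (186,215) and (182,252), and the switch at the lower end, about (181,270). The caliper is at (415,253). Next I enlarge the region and measure.

```bash
cat > h.py <<'E'
import numpy as np, cv2
from rig import bot, vision
def ray(c,u,v):
    K=np.array([[c["fx"],0,c["cx"]],[0,c["fy"],c["cy"]],[0,0,1.]])
    p=cv2.undistortPoints(np.array([[[u,v]]],float),K,np.array(c["dist_coeffs"]))[0,0]
    T=np.array(c["pose"]); return T[:3,3],T[:3,:3]@np.array([p[0],p[1],1.])
def onz(c,u,v,z):
    o,d=ray(c,u,v); return o+d*(z-o[2])/d[2]
def proj(c,P):
    K=np.array([[c["fx"],0,c["cx"]],[0,c["fy"],c["cy"]],[0,0,1.]]);T=np.linalg.inv(np.array(c["pose"]))
    return cv2.projectPoints(np.array(P,float).reshape(-1,1,3),cv2.Rodrigues(T[:3,:3])[0],T[:3,3],K,np.array(c["dist_coeffs"]))[0][:,0]
def rect(c,box,f,z):
    x0,y0,x1,y1=box; m=np.zeros(c["pixels"].shape[:2],np.uint8)
    m[y0:y1,x0:x1]=f(c["pixels"][y0:y1,x0:x1].astype(int)).astype(np.uint8)
    cs=max(cv2.findContours(m,cv2.RETR_EXTERNAL,cv2.CHAIN_APPROX_NONE)[0],key=cv2.contourArea)
    b=cv2.boxPoints(cv2.minAreaRect(cs)); return b,np.array([onz(c,*p,z) for p in b])
E
python3 - <<'E'
from h import *
c=vision.read_camera("top"); p=c["pixels"]
a=cv2.resize(p[190:290,160:260],(400,400),interpolation=cv2.INTER_CUBIC)
b=cv2.resize(p[180:280,270:370],(400,400),interpolation=cv2.INTER_CUBIC)
cv2.imwrite("pics/crop1.png",np.hstack([a,b]))
b,w=rect(c,(165,195,215,285),lambda q:q.max(2)<60,0.012)
print("plate",b,w,w.mean(0),[np.linalg.norm(w[i]-w[i-1]) for i in (0,1)])
print(p[225,270:330].mean(1).astype(int), p[205,290:330].mean(1).astype(int))
b,w=rect(c,(275,190,330,250),lambda q:q.min(2)>150,0.011)
print("fuse",b,w,w.mean(0),[np.linalg.norm(w[i]-w[i-1]) for i in (0,1)])
E
```

```text
plate [[172.7249  274.55762]
 [177.55647 203.29196]
 [199.15211 204.75607]
 [194.32054 276.02173]] [[0.39288092 0.22206319 0.012     ]
 [0.58014243 0.20970284 0.012     ]
 [0.57486809 0.15266331 0.012     ]
 [0.38757844 0.16610112 0.012     ]] [0.48386747 0.18763261 0.012     ] [np.float64(0.056212714447515556), np.float64(0.1876690032106764)]
[140 139 140 139 138 140 139 138 139 140 141 139 141 141 141 143 142 139
 140 139 140 141 143 149 158 167 170 170 167 159 145 124 107  96  90  89
  89  92 105 122 133 138 139 139 139 138 141 140 139 139 139 139 139 139
 140 138 140 141 139 140] [138 139 138 141 137 140 136 137 139 137 140 138 140 139 139 138 136 132
 129 129 133 136 134 130 126 119 107  97  88  88  86  88  89  98 113 129
 136 138 137 137]
fuse [[292.08002 227.56003]
 [304.56    210.92001]
 [307.59998 213.20001]
 [295.12    229.84003]] [[ 0.50812544 -0.09239976  0.011     ]
 [ 0.55178324 -0.12692334  0.011     ]
 [ 0.54547343 -0.13481764  0.011     ]
 [ 0.50186745 -0.10027597  0.011     ]] [ 0.52681239 -0.11360418  0.011     ] [np.float64(0.010059678395805084), np.float64(0.055658615095686335)]
```

View pics/crop1.png

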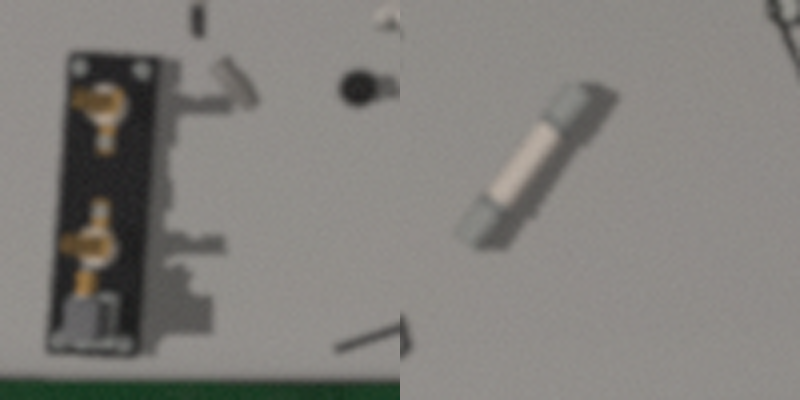

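The crop shows the plate with corners at about crop (70,52), (160,58), (138,355), (48,352), and the switch at its lower end. The fuse is free on the right, its white body centred near crop (524,163). I refine both with edge fits.

Run:
```python
from h import *
c=vision.read_camera("top"); g=cv2.cvtColor(c["pixels"],cv2.COLOR_BGR2GRAY).astype(float)
def cross(a,th):
    i=np.where((a[:-1]>th)&(a[1:]<=th))[0][0]; return i+(a[i]-th)/(a[i]-a[i+1])
L=[(165+cross(g[v,165:190],85),v) for v in range(208,273)]
W=np.array([onz(c,u,v,.012) for u,v in L])[:,:2]
vx,vy,x0,y0=cv2.fitLine(W.astype(np.float32),cv2.DIST_HUBER,0,.01,.01).ravel()
d=np.array([vx,vy]); d*=-np.sign(d[0]) # toward -x = base +x
n=np.array([-d[1],d[0]]); n*=-np.sign(n[1]) # toward -y
print("edge dir",np.degrees(np.arctan2(d[1],d[0])), "resid",np.std((W-[x0,y0])@n))
T=[];B=[]
for u in (184,186,188,190,192): T.append(onz(c,u,195+cross(g[195:212,u],85),.012)[:2]@d)
for u in (178,182,186,189):
    col=g[265:290,u][::-1]; print(col.astype(int)[5:18])
    
line=np.array([x0,y0])+n*.030
print("T",T)
far=np.median(T); ctr=line+d*((far+.1)-line@d); print("base centre",ctr)
R=[(180+np.argmin(g[v,180:205]),v) for v in (220,235)]
# side view check: predicted plate corners / clip points
for nm in("side","top"):
    cc=vision.read_camera(nm)
    P=[[*(ctr+d*a-n*b),z] for a,b,z in [(.1,.03,.012),(.1,-.03,.012),(-.1,-.03,.012),(-.1,.03,.012),(.0465,0,.057),(-.0465,0,.057),(.094,0,.056)]]
    q=proj(cc,P); print(nm,q.round(1).tolist())
    im=cc["pixels"].copy(); x,y=q.mean(0).astype(int); k=6
    im=cv2.resize(im[y-50:y+50,x-50:x+50],None,fx=k,fy=k,interpolation=cv2.INTER_CUBIC)
    for a,b in q: cv2.circle(im,(int((a-x+50.5)*k),int((b-y+50.5)*k)),3,(0,0,255),1)
    cv2.imwrite(f"pics/chk_{nm}.png",cv2.resize(im,(400,400)))
cv2.imwrite("pics/chk.png",np.hstack([cv2.imread(f"pics/chk_{m}.png") for m in("side","top")]))
# fuse ends: ferrules + body, bluish/gray vs desk: print rotated profile
f=np.array([.527,-.1136]); fd=np.array([np.cos(np.radians(-38.3)),np.sin(np.radians(-38.3))]); fn=np.array([-fd[1],fd[0]])
def samp(pts): 
    q=proj(c,np.c_[pts,np.full(len(pts),.018)]).astype(np.float32); return cv2.remap(g.astype(np.float32),q[:,:1],q[:,1:],1).ravel()
s=np.arange(-.08,.081,.004); print("along",np.c_[s*1000,samp(f+s[:,None]*fd)].round().astype(int).tolist())
for o in(-.045,0,.045):
    s=np.arange(-.02,.021,.002); print("across",o,np.c_[s*1000,samp(f+o*fd+s[:,None]*fn)].round().astype(int).tolist())
```

```text
edge dir 175.67651 resid 0.00022495567206078275
[101 122 134 139 141 129  91  72  93 105 100 103 103]
[ 99 121 135 139 133 112  78  76 104 105  96  97  95]
[103 124 133 139 132 103  70  77 106 110  86  70  61]
[101 123 134 138 130 104  76  88 101  98  80  58  50]
T [np.float64(-0.564826569734848), np.float64(-0.5645417363538722), np.float64(-0.5643928366295977), np.float64(-0.5641828032216221), np.float64(-0.5643160829460641)]
base centre [0.47995947 0.18837115]
side [[223.0, 298.7], [244.7, 291.1], [222.4, 239.4], [202.7, 245.5], [226.0, 269.5], [215.9, 245.1], [231.6, 283.3]]
top [[171.3, 278.6], [194.4, 279.7], [199.8, 203.8], [177.2, 202.6], [181.2, 257.9], [184.0, 221.4], [179.9, 276.9]]
along [[-80, 142], [-76, 142], [-72, 142], [-68, 138], [-64, 133], [-60, 133], [-56, 136], [-52, 136], [-48, 136], [-44, 135], [-40, 130], [-36, 121], [-32, 135], [-28, 162], [-24, 171], [-20, 171], [-16, 170], [-12, 172], [-8, 171], [-4, 172], [0, 172], [4, 171], [8, 171], [12, 171], [16, 171], [20, 171], [24, 171], [28, 158], [32, 130], [36, 122], [40, 135], [44, 136], [48, 134], [52, 136], [56, 135], [60, 130], [64, 122], [68, 128], [72, 139], [76, 139], [80, 139]]
across -0.045 [[-20, 91], [-18, 89], [-16, 89], [-14, 90], [-12, 96], [-10, 105], [-8, 113], [-6, 124], [-4, 132], [-2, 135], [0, 135], [2, 134], [4, 132], [6, 129], [8, 133], [10, 136], [12, 139], [14, 141], [16, 143], [18, 141], [20, 141]]
across 0 [[-20, 89], [-18, 91], [-16, 93], [-14, 97], [-12, 110], [-10, 130], [-8, 146], [-6, 160], [-4, 168], [-2, 172], [0, 172], [2, 168], [4, 162], [6, 154], [8, 146], [10, 141], [12, 139], [14, 139], [16, 140], [18, 141], [20, 142]]
across 0.045 [[-20, 87], [-18, 88], [-16, 88], [-14, 90], [-12, 96], [-10, 107], [-8, 117], [-6, 125], [-4, 130], [-2, 134], [0, 135], [2, 134], [4, 132], [6, 130], [8, 131], [10, 135], [12, 138], [14, 139], [16, 140], [18, 140], [20, 138]]
```

View pics/chk.png

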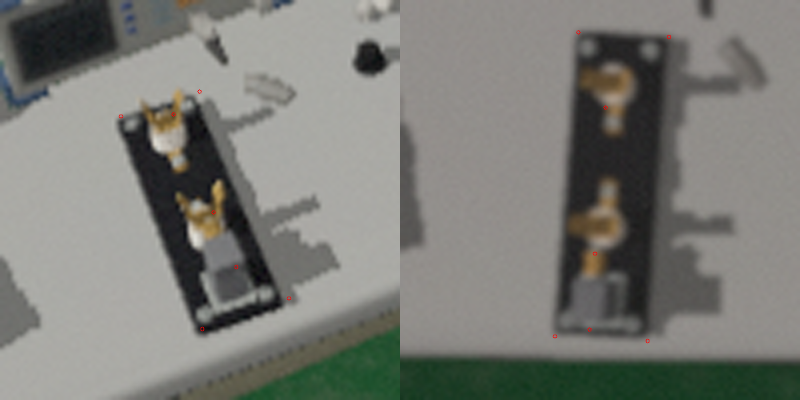

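The side view puts the two clips' lips at crop (164,100) and (202,192). Both clips stand about 16 mm nearer the far end than the plate's centre, so the origin is not the plate centre. I re-reference to the clips themselves.

Run:
```python
from h import *
a=np.radians(175.68); d=np.array([np.cos(a),np.sin(a)]); l=np.array([-d[1],d[0]])
ctr=np.array([.47996,.18837])-d*.0165
out=[]
for nm in("side","top"):
    cc=vision.read_camera(nm)
    P=[[*(ctr+d*x+l*y),z] for x,y,z in [(.0465,.014,.057),(.0465,-.014,.057),(-.0465,.014,.057),(-.0465,-.014,.057),(.107,.011,.056),(.107,-.011,.056),(.081,.011,.056),(.081,-.011,.056)]]
    q=proj(cc,P); print(nm,q.round(1).tolist()); im=cc["pixels"]
    x,y=q.mean(0).astype(int); k=8;w,h=25,37
    o=cv2.resize(im[y-h:y+h,x-w:x+w],None,fx=k,fy=k,interpolation=cv2.INTER_CUBIC)
    for u,v in q: cv2.circle(o,(int((u-x+w+.5)*k),int((v-y+h+.5)*k)),3,(0,0,255),1)
    out.append(o)
cv2.imwrite("pics/clips.png",np.hstack(out))
```

```text
side [[229.2, 263.3], [219.1, 266.7], [219.0, 239.5], [209.4, 242.5], [235.2, 280.8], [227.1, 283.6], [232.1, 273.4], [224.1, 276.1]]
top [[187.3, 251.7], [176.2, 251.1], [190.0, 215.2], [179.0, 214.7], [184.4, 275.7], [175.6, 275.3], [185.1, 265.3], [176.4, 264.9]]
```

View pics/clips.png

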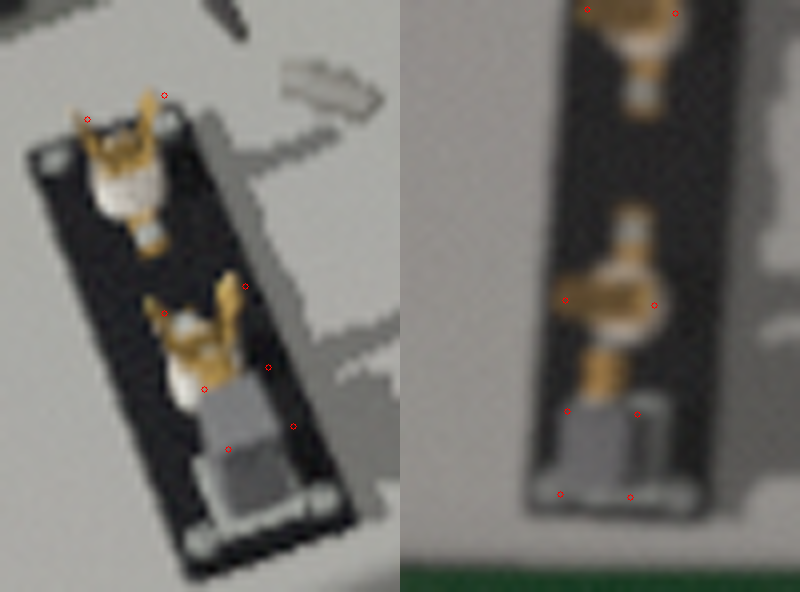

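The observed lip tips sit about 2.4 mm further toward +y and 1.5 mm further toward the far end than predicted. That puts the base origin near (0.498, 0.189) with yaw 175.7°. The fuse is at (0.527, -0.114) with its axis at 141.7°. Moving over the fuse.

```bash
python3 -m handwheel '5 -4 0 0 0 -0.18;10 -8 0 0 0 -0.36;15 -12 0 0 0 -0.54;20 -16 0 0 0 -0.72;24.5 -20 0 0 0 -0.9;29 -24 0 0 0 -1.08;33 -27 0 0 0 -1.25;36 -30 0 0 0 -1.4' 6 20
python3 - <<'E'
from h import *
s=bot.read_state();R=s["tcp_rot"];p=s["tcp_pos"]
print(s["t"],p,np.degrees(np.arctan2(R[1,0],R[0,0])),R.T@(np.array([.527,-.1136,.1])-p))
E
```

```text
t: 1.4
tcp_pos: [0.4803, -0.1991, 0.218]
tcp_rot: [[-0.242, 0.97, 0.001], [0.97, 0.242, -0.0], [-0.001, 0.001, -1.0]]
contact_force: [0.2, 0.0, -0.1]
opening: 0.0599
finger_force: 0.0
1.4 [ 0.48034881 -0.19908969  0.21800408] 103.99118162399165 [0.07173417 0.06582697 0.11802882]
```

```bash
python3 -m handwheel '2 1.8 2 0 0 -0.17;4 3.6 4 0 0 -0.34;5.7 5.2 7 0 0 -0.5;7.17 6.58 10 0 0 -0.658;7.17 6.58 13 0 0 -0.658;7.17 6.58 15.5 0 0 -0.658;7.17 6.58 15.5 0 0 -0.658' 6 20
python3 - <<'E'
from h import *
s=bot.read_state();R=s["tcp_rot"];p=s["tcp_pos"]
print(p,np.degrees(np.arctan2(R[1,0],R[0,0])),R.T@(np.array([.527,-.1136,.003])-p))
c=vision.read_camera("top");d=vision.read_camera("side")
f=lambda c,x,y,w,h,k:cv2.resize(c["pixels"][y-h:y+h,x-w:x+w],None,fx=k,fy=k,interpolation=cv2.INTER_CUBIC)
a=proj(c,[.527,-.1136,.02])[0].astype(int);b=proj(d,[.527,-.1136,.02])[0].astype(int)
cv2.imwrite("pics/hover.png",np.hstack([f(c,*a,40,40,5),f(d,*b,40,40,5)]))
E
```

```text
t: 2.28
tcp_pos: [0.5244, -0.1151, 0.0605]
tcp_rot: [[-0.781, 0.625, -0.005], [0.625, 0.781, 0.001], [0.005, -0.002, -1.0]]
contact_force: [-0.5, 0.3, 0.5]
opening: 0.0603
finger_force: 0.0
[ 0.52435548 -0.11513357  0.06051458] 141.34734496231118 [-0.0013673   0.00296324  0.05750323]
```

View pics/hover.png

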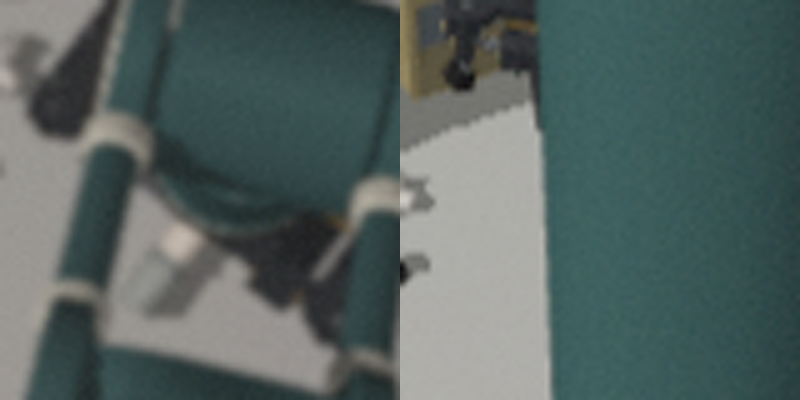

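The arm hides most of the scene. Only the near fuse end is visible, at about (160,270) in the left half. The measured position is good enough for a 60 mm opening, so I descend.

```bash
python3 -m handwheel '-0.1 0.3 2 0 0 0;-0.1 0.3 4 0 0 0;-0.1 0.3 5.2 0 0 0;-0.1 0.3 5.7 0 0 0;-0.1 0.3 5.7 0 0 0' && python3 -m handwheel '0 0 0 0 0 0;0 0 0 0 0 0;0 0 0 0 0 0;0 0 0 0 0 0;0 0 0 0 0 0;0 0 0 0 0 0' 1 40
```

```text
t: 3.0
tcp_pos: [0.5294, -0.1142, 0.006]
tcp_rot: [[-0.781, 0.625, 0.001], [0.625, 0.781, -0.0], [-0.0, 0.0, -1.0]]
contact_force: [-0.7, 1.2, 0.5]
opening: 0.06
finger_force: 0.0
t: 3.75
tcp_pos: [0.5291, -0.1141, 0.0056]
tcp_rot: [[-0.781, 0.625, -0.0], [0.625, 0.781, 0.0], [0.0, -0.0, -1.0]]
contact_force: [-0.3, 0.3, -0.0]
opening: 0.0102
finger_force: 0.0
```

The fingers closed to 10 mm with no force, so the fuse is not between them. I'll open, rise and look.

Run:
```python
from h import *
s=bot.read_state(); print(s["opening"],s["finger_force"],s["contact_force"])
c=vision.read_camera("top");d=vision.read_camera("side")
f=lambda c,x,y,w,h,k:cv2.resize(c["pixels"][y-h:y+h,x-w:x+w],None,fx=k,fy=k,interpolation=cv2.INTER_CUBIC)
a=proj(c,[.527,-.1136,.02])[0].astype(int);b=proj(d,[.527,-.1136,.02])[0].astype(int)
print(a,b)
cv2.imwrite("pics/closed.png",np.hstack([f(c,*a,40,40,5),f(d,*b,40,40,5)]))
```

```text
0.010176198267516885 0.0 [-0.30581347  0.30127008 -0.02057801]
[300 219] [308 218]
```

View pics/closed.png

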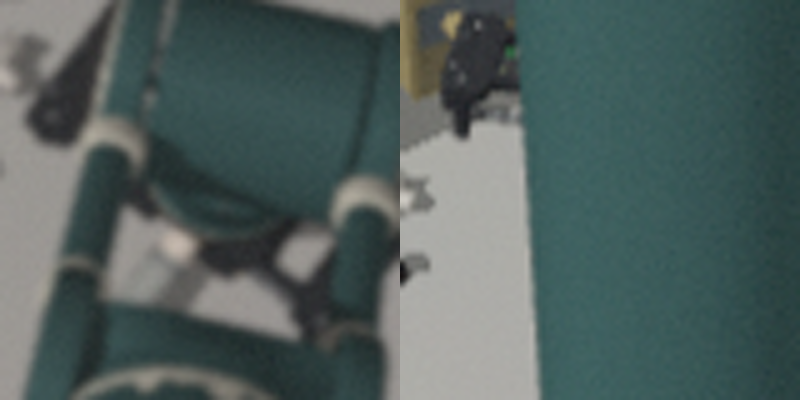

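The picture shows the near fuse end still at about (150,280), so it has not moved, with a dark finger beside the white body. I'll open, clear the view and re-measure the fuse numerically.

```bash
python3 -m handwheel '0 0 0 0 0 0;0 0 0 0 0 0;0 0 0 0 0 0;0 0 -4 0 0 0;0 0 -8 0 0 0;0 -5 -11 0 0 0;0 -10 -14 0 0 0;0 -15 -14 0 0 0' 7 40 && python3 -m handwheel '4 -4 0 0 0 0;8 -8 0 0 0 0;12 -12 0 0 0 0;16 -16 0 0 0 0;16 -16 0 0 0 0';  python3 - <<'E'
from h import *
for n in("top","side"):
    c=vision.read_camera(n); cv2.imwrite(f"pics/x_{n}.png",c["pixels"])
    x,y=proj(c,[.527,-.1136,.011])[0].astype(int)
    for th in(150,160):
        try:
            b,w=rect(c,(x-30,y-30,x+30,y+30),lambda q:(q.min(2)>(th if n=="top" else th+30)),.016)
            print(n,th,b.mean(0),w.mean(0),[np.linalg.norm(w[i]-w[i-1]) for i in (0,1)])
        except Exception as e: print(n,e)
a=cv2.imread("pics/x_top.png")[150:290,220:360];b=cv2.imread("pics/x_side.png")[150:290,240:380]
cv2.imwrite("pics/x.png",cv2.resize(np.hstack([a,b]),None,fx=2.8,fy=2.8,interpolation=cv2.INTER_CUBIC))
E
```

```text
t: 4.85
tcp_pos: [0.4366, -0.2333, 0.149]
tcp_rot: [[-0.781, 0.624, 0.006], [0.624, 0.781, -0.003], [-0.007, 0.001, -1.0]]
contact_force: [-0.5, 0.3, -1.2]
opening: 0.07
finger_force: 0.0
t: 5.48
tcp_pos: [0.2076, -0.2562, 0.1453]
tcp_rot: [[-0.777, 0.629, -0.0], [0.629, 0.777, -0.001], [-0.0, -0.001, -1.0]]
contact_force: [0.4, 0.3, 0.9]
opening: 0.0701
finger_force: 0.0
top 150 [300.1 220.2] [ 0.52672142 -0.1140123   0.016     ] [np.float64(0.010549890107899347), np.float64(0.05385385419667402)]
top 160 [296.5     225.50002] [ 0.51282517 -0.10402552  0.016     ] [np.float64(0.0011797742203901308), np.float64(0.008321611412803914)]
side max() iterable argument is empty
side max() iterable argument is empty
```

View pics/x.png

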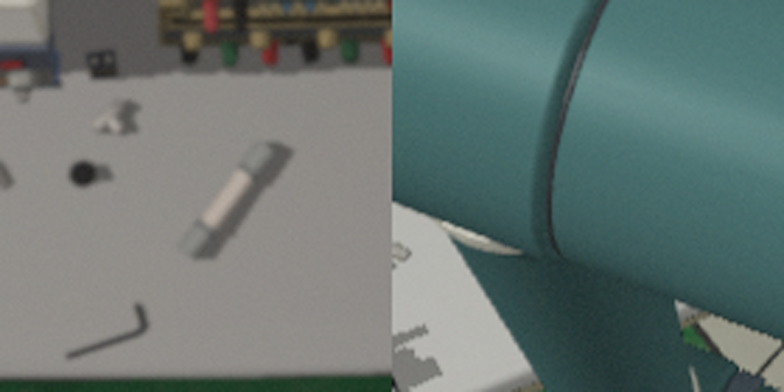

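The fuse is untouched, at top-view pixel (300,220). Next I check whether the reported TCP matches the camera image of the fingers.

Run:
```python
from h import *
c=vision.read_camera("side"); t=vision.read_camera("top")
R=np.array([[.9176,.3975,0],[.3975,-.9176,0],[0,0,-1]]);p=np.array([.268,-.6187,.2163])
for nm,o in [("tcp",[0,0,0]),("tipL",[0,.05,0]),("tipR",[0,-.05,0]),("grasp",[0,0,-.019]),("bodyL",[0,.09,-.064]),("bodyR",[0,-.09,-.064])]: print(nm,proj(c,p+R@np.array(o))[0].round(1))
im=cv2.imread("pics/side0.png"); g=im.max(2)[95:200,490:560]
print("dark rows/cols"); 
for v in range(95,200,5): print(v,''.join('#' if x<45 else '.' for x in im.max(2)[v,490:560]))
print("fuse from side", onz(c,310,222,.011), proj(c,[.527,-.1136,.011]), proj(t,[.527,-.1136,.011]))
```

```text
tcp [515.8 166.4]
tipL [521.8 157.7]
tipR [509.6 175.6]
grasp [518.3 161. ]
bodyL [535.  132.5]
bodyR [513.  164.2]
dark rows/cols
95 ..............................####.#................###...............
100 ............................................#.........................
105 .....................................##...............#.#.............
110 ....................................#######...........................
115 ................................#......############################...
120 ....................................#...#....#........#####.######....
125 ........................................############..#...#####.......
130 .....................................#################...####.........
135 ..............................##.##################.....#.............
140 .....................###########################......................
145 ................#..##############################.....................
150 ......................#########################.......................
155 ........................####################..........................
160 ......................#..######......####.............................
165 .....................#.######......####...............................
170 ...............................####...................................
175 ................................####..................................
180 .................................####.................................
185 ..................................####................................
190 ......................................####............................
195 ......................................................................
fuse from side [ 0.51877106 -0.11332305  0.011     ] [[308.75827512 220.26934177]] [[299.84988084 220.29032218]]
```

Run:
```python
from h import *
s=bot.read_state();R=s["tcp_rot"];p=s["tcp_pos"];print(p,s["qpos"])
O=[[0,0,0],[0,.035,0],[0,-.035,0],[0,.0525,0],[0,-.0525,0],[0,0,-.019]]
out=[]
im0=cv2.imread("pics/side0.png")
R0=np.array([[.9176,.3975,0],[.3975,-.9176,0],[0,0,-1]]);p0=np.array([.268,-.6187,.2163])
for c,im,RR,pp in [(vision.read_camera("top"),None,R,p),(vision.read_camera("side"),im0,R0,p0)]:
    im=c["pixels"] if im is None else im
    q=np.array([proj(c,pp+RR@np.array(o))[0] for o in O]);print(q.round(1).tolist())
    x,y=q[0].astype(int);x=min(x,519);w=40;k=10;y=min(y,379)
    o=cv2.resize(im[y-w:y+w,x-w:x+w],(400,400),interpolation=cv2.INTER_CUBIC);k=5
    o=cv2.convertScaleAbs(o,alpha=1.6,beta=20)
    for i,(u,v) in enumerate(q): cv2.circle(o,(int((u-x+w+.5)*k),int((v-y+w+.5)*k)),3,[(0,0,255),(0,255,0),(255,0,0),(0,255,0),(255,0,0),(0,255,255)][i],1)
    out.append(o)
cv2.imwrite("pics/grip.png",np.hstack(out))
```

```text
[ 0.21150328 -0.25635743  0.14591596] [-5.48010734e+01 -2.18712665e+01  1.34556608e+02  2.79041282e-02
  6.72714572e+01 -1.06197614e+02]
[[369.3, 348.5], [357.0, 339.0], [381.7, 358.0], [350.9, 334.3], [387.9, 362.7], [370.9, 349.7]]
[[515.8, 166.4], [520.0, 160.3], [511.5, 172.8], [522.1, 157.3], [509.3, 176.0], [518.3, 161.0]]
```

View pics/grip.png

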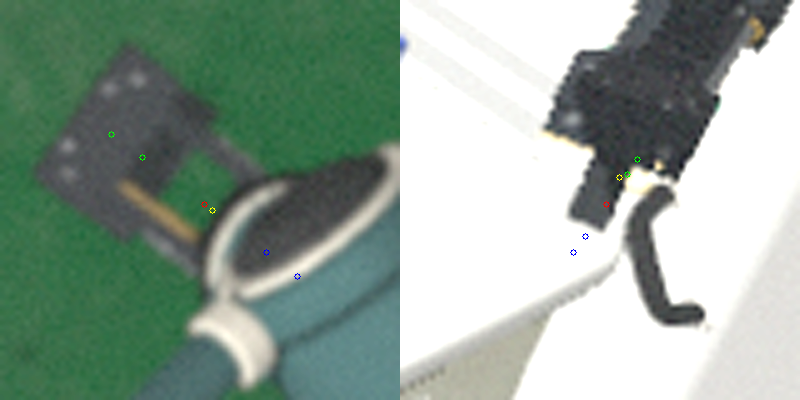

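The left half shows the rails and jaw along the predicted closing line, so the axes are right. In the right half the visible fingertip, about (588,223), ends roughly 20 mm short of the reported TCP. That fits the fingers having passed over the fuse. I'll go back and descend further with force checks.

```bash
python3 -m handwheel '-2.5 5 0 0 0 0;-5 10 0 0 0 0;-7.5 15 0 0 0 0;-10 20 0 0 0 0;-12.5 25 0 0 0 0;-15.5 30.8 3 0 0 0;-15.5 30.8 6 0 0 0;-15.5 30.8 9 0 0 0' 6 40 && python3 -m handwheel '0 0 0 0 0 0;0 0 0 0 0 0'
python3 - <<'E'
from h import *
s=bot.read_state();R=s["tcp_rot"];p=s["tcp_pos"]
print(p,np.degrees(np.arctan2(R[1,0],R[0,0])),R.T@(np.array([.527,-.114,.005])-p))
E
```

```text
t: 6.78
tcp_pos: [0.5258, -0.1102, 0.0537]
tcp_rot: [[-0.784, 0.621, -0.001], [0.621, 0.784, 0.0], [0.001, -0.0, -1.0]]
contact_force: [0.2, -0.1, 0.4]
opening: 0.06
finger_force: 0.0
t: 7.02
tcp_pos: [0.5248, -0.112, 0.0562]
tcp_rot: [[-0.782, 0.624, 0.0], [0.624, 0.782, -0.0], [-0.0, 0.0, -1.0]]
contact_force: [-0.3, -0.3, -0.4]
opening: 0.06
finger_force: 0.0
[ 0.52484776 -0.11197462  0.05616771] 141.40991935785095 [-0.00292406 -0.00025238  0.05116889]
```

```bash
python3 -m handwheel '-0.3 0 2 0 0 0;-0.3 0 4 0 0 0;-0.3 0 5.1 0 0 0;-0.3 0 5.1 0 0 0;-0.3 0 5.1 0 0 0' && python3 -m handwheel '0 0 0.3 0 0 0;0 0 0.3 0 0 0;0 0 0.3 0 0 0' && python3 -m handwheel '0 0 0.2 0 0 0;0 0 0.2 0 0 0'
```

```text
t: 7.65
tcp_pos: [0.5272, -0.1147, 0.0057]
tcp_rot: [[-0.781, 0.625, 0.002], [0.625, 0.781, -0.0], [-0.002, 0.001, -1.0]]
contact_force: [0.0, 0.0, 0.0]
opening: 0.0601
finger_force: 0.0
t: 8.02
tcp_pos: [0.5263, -0.1144, 0.0017]
tcp_rot: [[-0.781, 0.625, 0.0], [0.625, 0.781, -0.0], [-0.0, 0.0, -1.0]]
contact_force: [0.5, 0.0, -0.6]
opening: 0.0597
finger_force: 0.0
t: 8.28
tcp_pos: [0.5261, -0.1143, -0.0006]
tcp_rot: [[-0.781, 0.625, -0.0], [0.625, 0.781, 0.0], [0.0, -0.0, -1.0]]
contact_force: [0.3, -0.3, 0.4]
opening: 0.0599
finger_force: 0.0
```

No contact at z = 0, which confirms the fingers end above the reported point. Continuing carefully.

```bash
python3 -m handwheel '0 0 0.2 0 0 0;0 0 0.2 0 0 0' | sed -n 2,4p; python3 -m handwheel '0 0 0.2 0 0 0;0 0 0.2 0 0 0'| sed -n 2,4p; python3 -m handwheel '0 0 0.2 0 0 0;0 0 0.2 0 0 0'| sed -n 2,4p; python3 -m handwheel '0 0 0.2 0 0 0;0 0 0.2 0 0 0;0 0 0.2 0 0 0'
```

```text
tcp_pos: [0.5261, -0.1143, -0.0027]
tcp_rot: [[-0.781, 0.625, -0.0], [0.625, 0.781, 0.0], [0.0, -0.0, -1.0]]
contact_force: [-0.7, -0.4, 0.9]
tcp_pos: [0.5261, -0.1144, -0.0046]
tcp_rot: [[-0.781, 0.625, -0.0], [0.625, 0.781, 0.0], [0.0, -0.0, -1.0]]
contact_force: [0.0, -0.5, -0.0]
tcp_pos: [0.5261, -0.1143, -0.0066]
tcp_rot: [[-0.781, 0.625, -0.0], [0.625, 0.781, 0.0], [0.0, -0.0, -1.0]]
contact_force: [-0.2, 0.7, -0.3]
t: 9.4
tcp_pos: [0.5262, -0.1144, -0.0084]
tcp_rot: [[-0.781, 0.625, -0.0], [0.625, 0.781, 0.0], [0.0, -0.0, -1.0]]
contact_force: [0.7, 0.0, -0.1]
opening: 0.06
finger_force: 0.0
```

```bash
python3 -m handwheel '0 0 0.2 0 0 0;0 0 0.2 0 0 0' | sed -n 2,4p; python3 -m handwheel '0 0 0.2 0 0 0;0 0 0.2 0 0 0'| sed -n 2,4p;  python3 -m handwheel '0 0 0.2 0 0 0;0 0 0.2 0 0 0'| sed -n 2,4p
```

```text
tcp_pos: [0.5261, -0.1143, -0.0106]
tcp_rot: [[-0.781, 0.625, -0.0], [0.625, 0.781, 0.0], [0.0, -0.0, -1.0]]
contact_force: [0.5, -0.4, -0.5]
tcp_pos: [0.5261, -0.1144, -0.0126]
tcp_rot: [[-0.781, 0.625, -0.0], [0.625, 0.781, 0.0], [0.0, -0.0, -1.0]]
contact_force: [0.5, -0.1, -0.1]
tcp_pos: [0.5261, -0.1144, -0.0146]
tcp_rot: [[-0.781, 0.625, -0.0], [0.625, 0.781, 0.0], [0.0, -0.0, -1.0]]
contact_force: [-0.2, -0.2, 0.2]
```

```bash
python3 -m handwheel '0 0 0 0 0 0;0 0 0 0 0 0;0 0 0 0 0 0;0 0 0 0 0 0;0 0 0 0 0 0;0 0 0 0 0 0' 1 40
```

```text
t: 10.9
tcp_pos: [0.5263, -0.1144, -0.0144]
tcp_rot: [[-0.781, 0.625, 0.0], [0.625, 0.781, -0.0], [-0.0, -0.0, -1.0]]
contact_force: [-0.2, -0.8, 0.4]
opening: 0.0187
finger_force: 40.0
```

The fuse is gripped at 40 N, with its axis 25.5 mm above the reported TCP. Lifting and carrying it over the clips.

```bash
python3 -m handwheel '0 0 -2 0 0 0;0 0 -5 0 0 0;0 0 -8 0 0 0;2 2 -10 0 0 0;4.5 5 -10 0 0 -0.08;7.5 8.5 -10 0 0 -0.2;10.5 12 -10 0 0 -0.3;13.5 15 -10 0 0 -0.4' && python3 -m handwheel '0 0 0 0 0 0'
python3 - <<'E'
from h import *
s=bot.read_state();R=s["tcp_rot"];p=s["tcp_pos"]
print(p,np.degrees(np.arctan2(R[1,0],R[0,0])),R.T@(np.array([.5071,.1887,.07])-p))
E
```

```text
t: 11.9
tcp_pos: [0.5143, 0.0886, 0.0855]
tcp_rot: [[-0.963, 0.268, 0.0], [0.268, 0.963, 0.0], [-0.0, 0.0, -1.0]]
contact_force: [0.5, 0.2, -0.6]
opening: 0.0188
finger_force: 40.0
t: 12.02
tcp_pos: [0.5138, 0.0894, 0.0854]
tcp_rot: [[-0.964, 0.268, -0.001], [0.268, 0.964, 0.0], [0.001, 0.0, -1.0]]
contact_force: [-0.3, -0.4, -0.4]
opening: 0.019
finger_force: 40.0
[0.51382591 0.08940244 0.0853517 ] 164.48320975730513 [0.03303375 0.09387543 0.01539781]
```

```bash
python3 -m handwheel '0.8 2.4 0 0 0 -0.05;1.6 4.8 0 0 0 -0.1;2.5 7.2 0 0 0 -0.15;3.3 9.39 0.5 0 0 -0.196;3.3 9.39 1 0 0 -0.196;3.3 9.39 1 0 0 -0.196;3.3 9.39 1 0 0 -0.196'
python3 - <<'E'
from h import *
s=bot.read_state();R=s["tcp_rot"];p=s["tcp_pos"]
print(p,np.degrees(np.arctan2(R[1,0],R[0,0])),R.T@(np.array([.5071,.1887,.07])-p))
a=np.radians(175.68); d=np.array([np.cos(a),np.sin(a)]); l=np.array([-d[1],d[0]])
f=np.array([*p[:2],p[2]+.0255]); D=np.array([*d,0]);L=np.array([*l,0])
ctr=np.array([.4981,.1894])
out=[]
for n in("top","side"):
    c=vision.read_camera(n)
    q=proj(c,[f+D*x+L*y+[0,0,z] for x,y,z in [(.0635,0,0),(-.0635,0,0),(.0295,.0,.011),(-.0295,0,.011)]])
    q2=proj(c,[[*(ctr+d*x+l*y),.057] for x in(.0465,-.0465) for y in(.014,-.014)])
    print(n,q.round(1).tolist(),q2.round(1).tolist())
    x,y=np.r_[q,q2].mean(0).astype(int);w=40
    o=cv2.resize(c["pixels"][y-w:y+w,x-w:x+w],(400,400),interpolation=cv2.INTER_CUBIC)
    o=cv2.convertScaleAbs(o,alpha=1.4)
    for Q,col in((q,(0,0,255)),(q2,(0,255,0))):
        for u,v in Q: cv2.circle(o,(int((u-x+w+.5)*5),int((v-y+w+.5)*5)),3,col,1)
    out.append(o)
cv2.imwrite("pics/over.png",np.hstack(out))
E
```

```text
t: 12.9
tcp_pos: [0.5084, 0.1853, 0.0755]
tcp_rot: [[-0.997, 0.08, -0.0], [0.08, 0.997, -0.0], [0.0, -0.0, -1.0]]
contact_force: [0.2, 1.0, -0.7]
opening: 0.019
finger_force: 40.0
[0.50837538 0.18530052 0.07547598] 175.3953562649598 [0.00154267 0.00328869 0.00547486]
top [[178.7, 252.6], [182.6, 201.2], [178.9, 238.3], [180.8, 214.3]] [[186.4, 251.0], [175.3, 250.5], [189.1, 214.6], [178.1, 214.1]]
side [[223.2, 255.7], [209.6, 223.2], [218.8, 243.8], [212.5, 228.7]] [[228.1, 263.2], [218.1, 266.5], [218.1, 239.4], [208.4, 242.4]]
```

View pics/over.png

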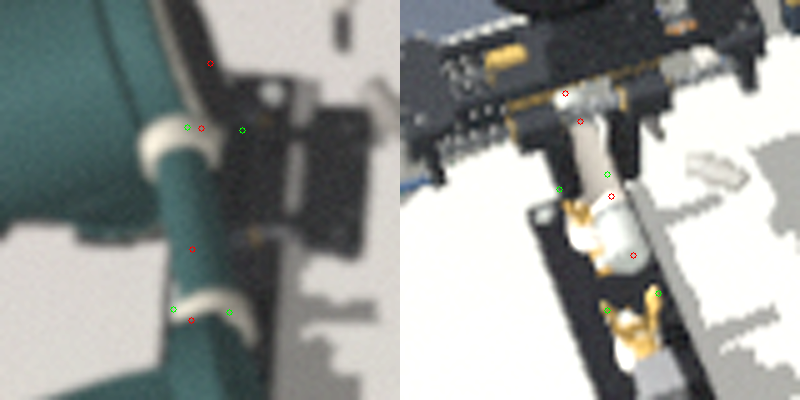

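The side half shows the fuse held level over the base. Its near ferrule ends near (630,270), and the near clip's lips at (608,308) and (655,290) fall on my predicted green marks. It sits about 1 to 2 mm off sideways, which I correct on the way down.

```bash
python3 -m handwheel '0.15 0.42 0.5 0 0 -0.005;0.15 0.42 1.5 0 0 -0.005;0.15 0.42 2.5 0 0 -0.005;0.15 0.42 3.3 0 0 -0.005;0.15 0.42 3.8 0 0 -0.005;0.15 0.42 3.8 0 0 -0.005;0.15 0.42 3.8 0 0 -0.005'
python3 - <<'E'
from h import *
s=bot.read_state();R=s["tcp_rot"];p=s["tcp_pos"]
print(p,np.degrees(np.arctan2(R[1,0],R[0,0])),R.T@(np.array([.5071,.1896,.0305])-p),s["torque"])
E
```

```text
t: 13.88
tcp_pos: [0.5074, 0.1908, 0.0378]
tcp_rot: [[-0.997, 0.074, 0.0], [0.074, 0.997, 0.0], [-0.0, 0.0, -1.0]]
contact_force: [0.3, -0.4, -1.5]
opening: 0.0189
finger_force: 40.0
[0.50742525 0.19078346 0.0378345 ] 175.7695246663681 [ 0.00024044 -0.00120561  0.00733417] [ 0.0324829  -0.15347302  0.03111527]
```

```bash
python3 -m handwheel '0 -0.1 0.3 0 0 0;0 -0.1 0.6 0 0 0;0 -0.1 0.6 0 0 0'|sed -n '2p;4p'; python3 -m handwheel '0 0 0.2 0 0 0;0 0 0.2 0 0 0'|sed -n '2p;4p';python3 -m handwheel '0 0 0.2 0 0 0;0 0 0.2 0 0 0'|sed -n '2p;4p'
```

```text
tcp_pos: [0.5069, 0.1896, 0.0314]
contact_force: [0.2, -1.1, -0.9]
tcp_pos: [0.5073, 0.1894, 0.0299]
contact_force: [-0.9, -2.9, 1.9]
tcp_pos: [0.5077, 0.1894, 0.0284]
contact_force: [-1.5, -3.2, 6.0]
```

The lips touch with a sideways force of -3 N in y, so I shift about 1 mm toward -y and keep pressing.

```bash
python3 -m handwheel '0 -0.1 0.1 0 0 0;0 -0.1 0.1 0 0 0'|sed -n '2p;4p'; python3 -m handwheel '0 0 0.15 0 0 0;0 0 0.15 0 0 0'|sed -n '2p;4p'
python3 - <<'E'
from rig import bot
s=bot.read_state();print(s["torque"],s["contact_force"])
E
```

```text
tcp_pos: [0.5078, 0.1891, 0.0279]
contact_force: [-2.9, -1.7, 7.7]
tcp_pos: [0.5081, 0.1892, 0.0268]
contact_force: [-1.6, -2.1, 9.5]
[-0.24179944  0.33327294  0.01094177] [-1.63908557 -2.1016743   9.49335059]
```

```bash
python3 -m handwheel '0 -0.08 0.15 0 0 0;0 -0.08 0.15 0 0 0'|sed -n '2p;4p'; python3 -m handwheel '0 0 0.15 0 0 0;0 0 0.15 0 0 0'|sed -n '2p;4,6p';python3 -m handwheel '0 0 0.15 0 0 0;0 0 0.15 0 0 0'|sed -n '2p;4,6p'
```

```text
tcp_pos: [0.5084, 0.1889, 0.0256]
contact_force: [-1.8, 0.2, 10.2]
tcp_pos: [0.5086, 0.1889, 0.0242]
contact_force: [-1.7, -1.4, 10.7]
opening: 0.019
finger_force: 40.0
tcp_pos: [0.5088, 0.1889, 0.0226]
contact_force: [-0.1, -0.2, 8.8]
opening: 0.0187
finger_force: 40.0
```

```bash
python3 -m handwheel '0 0 0.15 0 0 0;0 0 0.15 0 0 0'|sed -n '2,4p'; python3 -m handwheel '0 0 0.15 0 0 0;0 0 0.15 0 0 0'|sed -n '2p;4p';python3 -m handwheel '0 0 0.1 0 0 0;0 0 0.1 0 0 0'|sed -n '2p;4,6p'
```

```text
tcp_pos: [0.5089, 0.1889, 0.0208]
tcp_rot: [[-0.997, 0.074, 0.004], [0.074, 0.997, 0.002], [-0.004, 0.002, -1.0]]
contact_force: [-0.4, 0.0, 6.6]
tcp_pos: [0.5088, 0.1888, 0.0189]
contact_force: [1.8, 0.6, 4.5]
tcp_pos: [0.5085, 0.1887, 0.0175]
contact_force: [2.6, 0.7, 5.2]
opening: 0.019
finger_force: 40.0
```

```bash
python3 -m handwheel '0 0 0.1 0 0 0;0 0 0.1 0 0 0'|sed -n '2,4p'; python3 -m handwheel '0 0 0.1 0 0 0;0 0 0.1 0 0 0'|sed -n '2,6p'; python3 -c "
from rig import bot
print(bot.read_state()['torque'])"
```

```text
tcp_pos: [0.5086, 0.1887, 0.0174]
tcp_rot: [[-0.997, 0.074, 0.003], [0.074, 0.997, 0.001], [-0.003, 0.002, -1.0]]
contact_force: [-1.3, 0.3, 12.6]
tcp_pos: [0.5086, 0.1888, 0.0174]
tcp_rot: [[-0.997, 0.074, 0.003], [0.074, 0.997, 0.001], [-0.003, 0.002, -1.0]]
contact_force: [-2.8, -0.2, 18.8]
opening: 0.0192
finger_force: 40.0
[-0.05607989  0.40097097  0.00059266]
```

The fuse is seated on the clip floor: TCP stopped at 17.4 mm, putting the axis at about 43 mm. I relax the down force and start sliding toward the switch.

```bash
python3 -m handwheel '0 0 -0.25 0 0 0;0 0 -0.25 0 0 0' - 50|sed -n '2p;4p'; for i in 1; do python3 -m handwheel '0.1 0 0 0 0 0;0.1 0 0 0 0 0'|sed -n '2p;4p'; done; python3 -m handwheel '0.1 0 0 0 0 0;0.1 0 0 0 0 0'|sed -n '2p;4p'; python3 -m handwheel '0.1 0 0 0 0 0;0.1 0 0 0 0 0'|sed -n '2p;4p'
```

```text
tcp_pos: [0.5085, 0.1887, 0.0175]
contact_force: [5.1, 3.0, 1.9]
tcp_pos: [0.5085, 0.1887, 0.0176]
contact_force: [7.5, 1.9, -0.5]
tcp_pos: [0.5085, 0.1887, 0.0176]
contact_force: [10.6, 2.3, -3.2]
tcp_pos: [0.5075, 0.1888, 0.0176]
contact_force: [9.8, 1.9, -3.1]
```

```bash
python3 -m handwheel '0.1 0 0 0 0 0;0.1 0 0 0 0 0'|sed -n '2p;4p'; python3 -m handwheel '0.1 0 0 0 0 0;0.1 0 0 0 0 0'|sed -n '2p;4p'; python3 -m handwheel '0.1 0 0 0 0 0;0.1 0 0 0 0 0'|sed -n '2p;4p'
```

```text
tcp_pos: [0.5063, 0.1889, 0.0176]
contact_force: [8.8, 2.9, -2.9]
tcp_pos: [0.5053, 0.189, 0.0176]
contact_force: [9.5, 1.8, -2.9]
tcp_pos: [0.5043, 0.189, 0.0176]
contact_force: [9.3, 1.6, -2.6]
```

```bash
python3 -m handwheel '0.1 0 0 0 0 0;0.1 0 0 0 0 0'|sed -n '2p;4p'; python3 -m handwheel '0.1 0 0 0 0 0;0.1 0 0 0 0 0'|sed -n '2p;4p'
```

```text
tcp_pos: [0.5038, 0.1891, 0.0177]
contact_force: [10.5, 0.6, -3.2]
tcp_pos: [0.503, 0.1892, 0.0177]
contact_force: [11.0, 1.5, -3.8]
```

```bash
python3 -m handwheel '0.1 0 0 0 0 0;0.1 0 0 0 0 0'|sed -n '2p;4p'; python3 -m handwheel '0.1 0 0 0 0 0;0.1 0 0 0 0 0'|sed -n '2p;4p'
```

```text
tcp_pos: [0.5021, 0.1892, 0.0177]
contact_force: [11.5, 1.2, -3.7]
tcp_pos: [0.5014, 0.1893, 0.0178]
contact_force: [11.7, 1.5, -4.7]
```

Plunger contact began near x = 0.504. Now half-millimetre steps.

```bash
python3 -m handwheel '0.05 0 0 0 0 0;0.05 0 0 0 0 0'|sed -n '2p;4p'; python3 -m handwheel '0.05 0 0 0 0 0;0.05 0 0 0 0 0'|sed -n '2p;4p'
```

```text
tcp_pos: [0.501, 0.1893, 0.0178]
contact_force: [12.3, 0.2, -4.5]
tcp_pos: [0.5007, 0.1893, 0.0179]
contact_force: [11.8, 0.4, -4.5]
```

```bash
python3 -m handwheel '0.05 0 0 0 0 0;0.05 0 0 0 0 0'|sed -n '2p;4p'
```

```text
tcp_pos: [0.5003, 0.1894, 0.0179]
contact_force: [13.0, 0.3, -5.6]
```

```bash
python3 -m handwheel '0.05 0 0 0 0 0;0.05 0 0 0 0 0'|sed -n '2p;4p'
```

```text
tcp_pos: [0.5002, 0.1894, 0.0179]
contact_force: [14.2, 0.6, -6.2]
```

```bash
python3 -m handwheel '0.05 0 0 0 0 0;0.05 0 0 0 0 0'|sed -n '2p;4p'
```

```text
tcp_pos: [0.5002, 0.1894, 0.018]
contact_force: [15.6, -0.6, -7.3]
```

The TCP stalled with force rising, so the plunger is at its end. Relax the arm, then open.

```bash
python3 -m handwheel '-0.2 0 0.1 0 0 0;-0.3 0 0.1 0 0 0;-0.3 0 0.1 0 0 0'|sed -n '2p;4p'
```

```text
tcp_pos: [0.5002, 0.1894, 0.0175]
contact_force: [3.7, 1.7, 6.4]
```

```bash
python3 -m handwheel '0 0 -0.05 0 0 0;0 0 -0.05 0 0 0'|sed -n '2p;4p'; python3 -m handwheel '0 0 0 0 0 0;0 0 0 0 0 0;0 0 0 0 0 0;0 0 0 0 0 0' 4.5|sed -n '2p;4,6p'
```

```text
tcp_pos: [0.5002, 0.1894, 0.0175]
contact_force: [5.8, 1.0, 2.5]
tcp_pos: [0.4967, 0.1884, 0.0161]
contact_force: [-0.1, 0.4, -0.6]
opening: 0.0456
finger_force: 0.0
```

```bash
python3 -m handwheel '0 0 -1 0 0 0;0 0 -3 0 0 0;0 0 -6 0 0 0;0 0 -10 0 0 0;0 -4 -13 0 0 0;0 -9 -15 0 0 0;0 -14 -15 0 0 0;0 -20 -15 0 0 0' | sed -n '1,4p'; python3 -m handwheel '0 -5 0 0 0 0;0 -10 0 0 0 0;0 -14 0 0 0 0;0 -14 0 0 0 0;0 -14 0 0 0 0'|sed -n '1,2p'
python3 - <<'E'
from h import *
a=np.radians(175.68); d=np.array([np.cos(a),np.sin(a)])
for n in("top","side"):
    c=vision.read_camera(n); cv2.imwrite(f"pics/end_{n}.png",c["pixels"])
    P=np.array([.5002,.1889,.043])+np.r_[0,0,0]
    x,y=proj(c,P)[0].astype(int)
    try:
        b,w=rect(c,(x-22,y-22,x+22,y+22),lambda q:(q.min(2)>125)&(q.max(2)-q.min(2)<40) if n=="side" else (q.min(2)>100)&(abs(np.indices(q.shape[:2])[1]-22)<9),.05)
        print(n,proj(c,P)[0],b.mean(0),w.mean(0),w.tolist())
    except Exception as e: print(n,e)
    for s in(-.0635,-.03,0,.03,.0635):
        q=np.arange(-.03,.031,.003); pts=[[*(P[:2]+d*s+np.array([-d[1],d[0]])*k),.048] for k in q]
        uv=proj(c,pts).astype(np.float32); print(s,cv2.remap(cv2.cvtColor(c["pixels"],6),uv[:,:1],uv[:,1:],1).ravel())
E
```

```text
t: 23.38
tcp_pos: [0.4831, -0.012, 0.1683]
tcp_rot: [[-0.997, 0.072, 0.003], [0.072, 0.997, -0.0], [-0.003, 0.0, -1.0]]
contact_force: [1.3, -0.3, 0.5]
t: 24.0
tcp_pos: [0.4723, -0.1501, 0.167]
top [183.39619876 232.10731672] [182.74872 231.51776] [0.50143183 0.18927046 0.05      ] [[0.44668446791365163, 0.2022485668483275, 0.050000000000000044], [0.5579344456004167, 0.19437850390281056, 0.050000000000000044], [0.5561816711741463, 0.1761877074600528, 0.050000000000000044], [0.4449267381665608, 0.18426705842063984, 0.050000000000000044]]
-0.0635 [149 145 128 100 101 114 108  95  88  88  83  76  69  60  48  43  51  79
 104 106  86]
-0.03 [149 147 127  89  51  43  67 110 143 151 140 124 106  90  74  60  47  41
  36  37  36]
0 [150 146 131  94  56  44  68 131 184 198 179 153 127 100  70  48  41  40
  39  38  36]
0.03 [149 147 131  93  55  44  69 120 158 168 158 137 115  93  69  45  39  38
  38  36  36]
0.0635 [150 149 131  94  54  40  60  95 124 137 129 112  93  74  59  46  39  40
  40  38  37]
side [218.5729     255.23228018] [217.5 254.5] [0.50148058 0.19070553 0.05      ] [[0.6024965525664125, 0.2178933182137772, 0.050000000000000044], [0.544357380865185, 0.10830426942592669, 0.050000000000000044], [0.4030548554931884, 0.1682456617381846, 0.050000000000000044], [0.45601353287597657, 0.2683788571872506, 0.050000000000000155]]
-0.0635 [177 178 177 177 178 177 177 180 180 179 168 162 155 170 177 176 177 177
 177 177 177]
-0.03 [ 52  65  52  40  38 120 138 180 196 189 180 158 123  84  65  53  35  53
 104 117 118]
0 [ 37  38  37  37  35  59 153 209 213 209 196 171 132  69  34  26  20  55
 104 116 120]
0.03 [ 37  36  34  36  37  54 156 184 177 173 154 141 113  63  38  30  24  57
 110 119 120]
0.0635 [ 35  35  35  36  39 150 175 165 143 145 141 125 113  75  34  25  25  58
 108 120 120]
```

Both views show the fuse straight along the clips and where I left it, and the arm is clear.

```bash
python3 -c "
from rig import ticket
print(ticket.sign_off())"
```

```text
the job is handed in; nothing more can be done
None
```

I seated the fuse in both clips, slid it until the plunger stalled at its end stop, cleared the arm and handed the job in after about 24 s; no verdict came back.

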